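Lock a food printer's build plate with its cam lock

ROBOT

A 7-joint arm with a two-finger parallel gripper is mounted at the origin on the work surface. World frame = base frame: x ahead of the robot, y to its left, z up, the work surface at z = 0. Lengths are in m, angles in degrees, forces in N, time in s.
With the tool pointing down it reaches from about 0.425 to 1.025 m from the base axis. Payload 9.4 kg.
Tool frame: the origin (TCP) lies on the centre line of the jaws, within the pads' length; the fingertips stand 17 mm ahead of it and the grasp point (between the pads) lies 2 mm behind it; z points along the fingers, y is the line along which they close (so a half turn about z gives the same grasp; the last joint's range is limited). The gripper opens to 85 mm and grips with 20 to 120 N. Pads are 22 mm wide; open, the fingers measure 114 mm over their backs; the gripper's body (76 mm by 85 mm) begins 54 mm behind the grasp point. The pads swing forward as they close: fully open they stand 13 mm farther back than shut.
Start: joints at [63.787, 34.337, -0.143, 91.639, 0.103, 54.024, -4.572], TCP at [0.269, -0.673, 0.248] pointing down, gripper open.
Joint ranges: [-147.43, 147.43], [-19.82, 112.94], [-74.19, 73.91], [6.32, 146.72], [-59.91, 239.91], [6.04, 106.73], [-150.56, 150.56]. Speed limits (degrees/s): [127.2, 127.2, 172.46, 172.46, 180, 180, 180].

INTERFACE

Orientations are given as [roll, pitch, yaw] about the fixed x, y, z axes, in that order (R = Rz(yaw) Ry(pitch) Rx(roll)).
In Python, from rig import env, eyes gives the robot as it stands. The module is installed in compiled form; this text tells all that it offers.
- The arm moves only by the shell command python3 -m jog 'ROWS' [OPENING]. ROWS is JSON, one flat list of numbers, 4 for each row, row after row: the shift along the tool's x, y, z in cm, then the turn about the tool's z in rad. A call has 1 to 20 rows; each row shifts and turns the commanded pose from where the row before left it, along the tool's axes as they then stand; what a row does not reach is not made up. A row lasts 1/10 s, in which the tool goes at most 50 mm and 8.59 degrees, less where a joint would pass 70% of its speed; a pose out of reach is approached as far as the arm can. A call with a gripper value outside its range is refused whole. OPENING is the closure, from 0 (fully open) to 1 (shut), set as the call begins (- or left out, the last holds). The fingers move at their own pace and stop on an object; the grip force is fixed at half the most. Time passes only in rows, so rows that do not move let the fingers close. It gives the time, the measured TCP pose, the force, the opening and the grip force at its end, in the units of the state.
- env.read_state(): the state, without advancing time (a new reading comes with each control period).
- eyes.read_camera(name): name is "scene" or "top" or "wrist"; returns the picture (384x512x3 uint8, red, green, blue); there is no depth.
- eyes.camera_model(name): a dict with "mtx" (3x3 intrinsics, pixels), "k1" (the pictures are not rectified: a ray, as slopes to the right and down, at radius r is drawn at 1 + k1 r^2 times it, then the intrinsics apply), "rvec" (rotation vector, rad) and "tvec" (3), from world to camera coordinates, as OpenCV has them. Camera axes: x right, y down, z forward; pixel columns grow to the right and rows downward; lengths in m; the calibration is good to about 2 mm. A picture is of the moment at which its call begins: read the wrist's pose just before it. camera_model takes no time and is no camera call; for the wrist camera it gives the pose at the moment of the call.
- env.job_done(): hands the job in; it is judged then, once.
The state is a dict: "clock": time; "joint_pos": joint angles; "qvel": joint speeds; "tau": joint torques, N m; "tool_pos": TCP position; "eef_rot": TCP orientation; "wrist_force": force on the tool from outside, world axes, zero at the start; "wrist_torque": the same for the moment, N m; "gripper_width": opening from 0.0 (shut) to 1.0 (fully open); "grasp_force": force on a finger pad.
Only numpy, scipy, OpenCV 4.12 (cv2) and the standard library are available. Lean on these libraries where they do the work, as an engineer would, in place of code of your own. Each camera call takes 0.05 s, during which the arm holds its last target. There are 200 camera calls.

TASK

Fit and lock the food printer's build plate: turn the black wing of the cam lock back until the cam's mouth stands open towards the plate, push the plate along its guides until its headed stud is inside the cam, then turn the wing clockwise until the cam has drawn the plate firmly tight against its stops, and let go. Stop where you feel it bite: how far that is differs each time, and forcing the wing well beyond it bends the stud. Leave the two spools and the tube where they stand.

Things in the scene. Friction and masses are not known exactly. Their poses are not given: they have to be found in the camera images.
- printer: Desktop food printer, fixed: black base with white deck, 490 x 250 mm, deck 70 mm above the bench. Origin on the bench under the bed. Its +x axis is the way the plate slides home, towards cam and column; z up. The plate slides on two skids (tops 80 mm above the bench, friction about 0.2) between guides whose inner faces lie at y = +-75.8 mm, tops 92 mm above the bench.
- column (a point): Foot of the near face of the printer's white column (with lift carriage), 159 mm beyond the cam's axis along the printer's +x; the column spans y = -95 to 35 mm and rises to 235 mm above the bench. The print head is swung away behind it.
- plate: Loose aluminium build plate, 140 (x) x 150 x 8 mm, 0.6 kg, lying on the skids 45 to 75 mm short of home, +x towards the cam. Origin: centre of its underside. A steel stud, 6 mm thick, sticks out of the middle of its leading edge (x = 70 mm) and ends in a head. A handle lip stands at the trailing end: 8 mm thick (x = -68 to -60 mm), 70 mm wide, top 36 mm above the underside.
- plate_lip (a point): Middle of the top edge of the plate's handle lip.
- stud_head (a point): Middle of the stud's head on the plate: an upright barrel of 11 mm diameter, 14 mm high, 22 mm ahead of the plate's leading edge.
- stop_line (a point): Where the plate's leading edge nominally lies when home (printer x = 61 mm), 84 mm above the bench. The two stiff black buffers there (40 N/mm together) are screw-set: really up to 2.1 mm nearer or farther along x. Two soft brass ejector pins meet the edge 2.5 mm sooner and push it back with up to 4 N. Stop blocks: y = +-28 to +-68 mm, tops 90 mm above the bench.
- cam_drum (a point): On the cam's axis (printer x = 90 mm) at the stud's height. Steel drum 43 mm across, top 99 mm above the bench, with an open mouth and a curved slot behind it. On turning, the slot's wall catches the head between 0.6 and 0.9 rad and draws it 3.6 mm towards the axis per rad. A stopped cam holds its pull by its own friction, so its torque is felt only while turning on, slowly.
- cam (a joint): Turn of the cam, rad: 0 fully open, at its end, mouth facing the plate (head enters below 0.2); grows clockwise seen from above, to 2.9. Empty it takes 0.03 N m, against the pins 0.03 more. Once the plate meets the buffers (anywhere from 0.9 to 2.1 rad) it rises 0.06 N m per 0.1 rad. Firmly tight: 0.22 N m above empty, stud pulled with about 35 N. Under 0.15 is slack, over 0.3 strains the stud.
- cam_grip (a point): On the cam's axis, 9 mm below the top of its black wing: where to grip it. The wing is an upright bar 54 mm long, 12 mm thick, from 99 to 134 mm above the bench, centred on the axis. At joint cam = 0 it lies along the printer's x axis; it turns with the cam. Both ends are alike.
- spool_tall: Bystander: empty aluminium spool standing on the bench, flanges 52 mm across, 110 mm high; origin under its middle.
- spool_wide: Bystander: wide aluminium spool with brown strand, 80 mm across, 45 mm high; origin under its middle.
- tube: Bystander: capped clear tube standing on the bench, 50 mm across, 140 mm high; origin under its middle.
Mind the look-alikes: they are no part of the job. What is shaped like the plate but green or turquoise is not meant.

How it is judged (in metres and radians):
On the way, in this order (a step that is already met when the one before it is completed fails the run):
1. the cam is turned open (joint under 0.3 rad) (value of joint cam below 0.3 rad), for 0.2 s.
2. the stud's head is inside the cam's mouth (within 13.5 mm of the cam's axis) (horizontal distance between stud_head and cam_grip below 0.0135 m), for 0.2 s.
At the end, for the whole second after the job is handed in: The cam is closed over the stud (turned past 0.8 rad, head within 10.5 mm of its axis) and by itself holds the stud with a pull of more than 10 N, so the plate sits tight on its stops; everything is at rest (value of joint cam above 0.8 rad and horizontal distance between stud_head and cam_grip below 0.0105 m and contact force between plate and cam above 10 N and velocity of joint cam between -0.1 and 0.1 rad/s and linear speed of plate below 0.005 m/s); the robot touches nothing.
It fails at once if the stud is loaded with more than 50 N (cam forced past tight, or the plate rammed against the cam) (contact force between plate and cam above 50 N).
It fails at once if a spool or the tube is knocked over or moved by more than 30 mm (distance of any of spool_tall, spool_wide, tube from where it was at the start of the episode above 0.03 m or angle between any of spool_tall, spool_wide, tube's own z axis and vertical above 0.35 rad).
It also fails if it takes over 72 s, if anything falls off the work surface, if the arm or the gripper's body presses on something with over 40 N, if the wrist force passes 120 N, or if a joint passes its speed limit or range.

## Working session

There is one attempt and no reset: what is moved stays moved. The work goes in short steps, Python scripts to look and compute and a shell command to move; the robot and the scene stay as the last step left them, time stands still between calls to the robot, and variables do not carry over. Pictures are saved under pics/ and viewed, at most 10 in all, crops included, and the job is handed in when it is done.

```bash
mkdir -p pics
python3 - <<'E'
from rig import env, eyes
import cv2,numpy as np
s=env.read_state(); print({k:np.round(v,3).tolist() for k,v in s.items()})
for n in ("scene","top"):
    im=eyes.read_camera(n); cv2.imwrite(f"pics/{n}0.png",im[:,:,::-1])
    m=eyes.camera_model(n); print(n,{k:np.round(v,3).tolist() for k,v in m.items()})
E
```

```text
{'clock': 0.0, 'joint_pos': [63.788, 34.386, -0.146, 91.682, 0.105, 54.024, -4.573], 'qvel': [0.093, 0.04, -0.044, 0.01, -0.007, -0.029, -0.01], 'tau': [0.0, -77.647, 1.565, -25.802, 0.012, 0.009, -0.0], 'tool_pos': [0.269, -0.673, 0.247], 'eef_rot': [-179.909, 0.01, 21.821], 'wrist_force': [-0.467, 0.104, -0.176], 'wrist_torque': [-0.06, 0.009, -0.013], 'grasp_force': 0.0, 'gripper_width': 1.004}
scene {'mtx': [[404.789, 0.0, 248.756], [0.0, 404.789, 188.525], [0.0, 0.0, 1.0]], 'k1': -0.055, 'rvec': [2.098, 0.791, -0.392], 'tvec': [-0.371, -0.147, 1.616]}
top {'mtx': [[430.485, 0.0, 249.9], [0.0, 430.485, 189.043], [0.0, 0.0, 1.0]], 'k1': -0.154, 'rvec': [2.126, -2.178, 0.143], 'tvec': [-0.011, 0.528, 1.388]}
```

View pics/scene0.png

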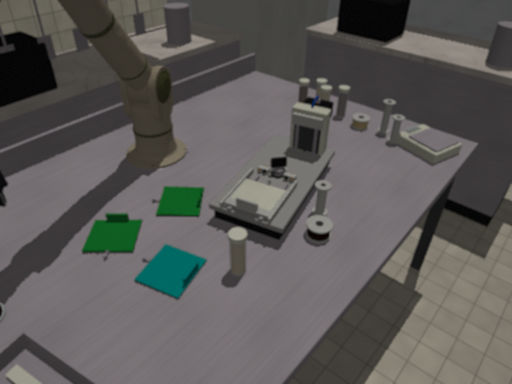

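View pics/top0.png

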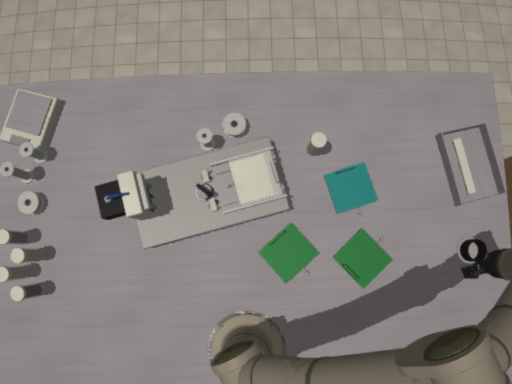

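The scene view shows the printer mid-table. In the top view the plate is at about (253,180), the cam wing at (205,188), the column at (132,195), and the tall and wide spools at (205,138) and (234,124), with the tube at (318,142). Next I'll enlarge the bed area.

```bash
cat > h.py <<'E'
import cv2,numpy as np
from rig import env,eyes
def ray(m,px):
    K=m["mtx"];K=np.array(K);a=(np.array(px,float)-K[:2,2])/[K[0,0],K[1,1]]
    p=a.copy()
    for _ in range(20): p=a/(1+m["k1"]*(p@p))
    R=cv2.Rodrigues(np.array(m["rvec"],float))[0]
    return -R.T@np.array(m["tvec"],float).ravel(), R.T@np.array([p[0],p[1],1])
def onz(m,px,z):
    c,d=ray(m,px); return c+d*(z-c[2])/d[2]
def proj(m,P):
    R=cv2.Rodrigues(np.array(m["rvec"],float))[0]
    q=R@np.array(P)+np.array(m["tvec"],float).ravel();a=q[:2]/q[2];a=a*(1+m["k1"]*(a@a))
    K=np.array(m["mtx"]);return a*[K[0,0],K[1,1]]+K[:2,2]
E
python3 - <<'E'
import cv2
im=cv2.imread("pics/top0.png")[125:255,110:310]
cv2.imwrite("pics/crop0.png",cv2.resize(im,None,fx=4,fy=4,interpolation=cv2.INTER_CUBIC))
E
```

```text
(no output)
```

View pics/crop0.png

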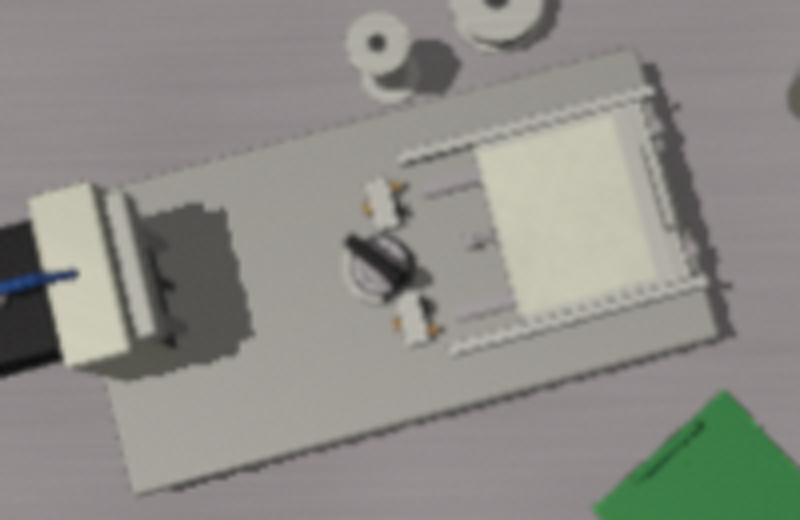

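The crop shows the guides from (402,158) to (652,92) and from (452,350) to (704,284), and the wing from about (350,242) to (405,285). The plate's leading edge is near (500,235), the stud head at (478,242) and the lip at (658,180).

Run:
```python
from h import *
m=eyes.camera_model("top")
f=lambda u,v,z:onz(m,(u/4+110-.375,v/4+125-.375),z)[:2]
g=[f(402,158,.092),f(652,92,.092),f(452,350,.092),f(704,284,.092)]
print("guides",np.round(g,4))
for a,b in((0,1),(2,3)):
    d=g[a]-g[b];print(np.degrees(np.arctan2(d[1],d[0])),np.linalg.norm(d))
yaw=np.arctan2(*((g[0]-g[1]+g[2]-g[3])[::-1]))
ex=np.array([np.cos(yaw),np.sin(yaw)]);ey=np.array([-ex[1],ex[0]])
mid=np.mean(g,0);print("yaw",np.degrees(yaw))
dr=f(379,266,.100); w=[f(350,242,.134),f(405,282,.134)]
print("drum",dr,"wing",np.round(w,4),"mid",np.mean(w,0))
for n,p in dict(drum=dr,w0=w[0],w1=w[1],stud=f(478,242,.085),lip=f(658,180,.124),le1=f(478,150,.088),le2=f(524,318,.088),te=f(690,265,.088)).items():
    q=p-mid;print(n,np.round(p,4),"rel",np.round([q@ex,q@ey],4))
for n,(u,v,z) in dict(c1=(632,52,.07),c2=(720,335,.07),c3=(135,490,.07),tall=(377,42,.11),wide=(497,2,.045)).items():
    p=f(u,v,z);q=p-mid;print(n,np.round(p,4),np.round([q@ex,q@ey],4))
```

```text
guides [[ 0.6035  0.1014]
 [ 0.6526 -0.1005]
 [ 0.4485  0.0637]
 [ 0.496  -0.1368]]
103.67180164349266 0.20775029366474676
103.34611865438488 0.2059985156703321
yaw 103.50964960811876
drum [0.51561967 0.11981321] wing [[0.5303 0.1385]
 [0.4982 0.0963]] mid [0.51429755 0.11737267]
drum [0.5156 0.1198] rel [0.1421 0.0014]
w0 [0.5303 0.1385] rel [ 0.1568 -0.0173]
w1 [0.4982 0.0963] rel [0.1233 0.0238]
stud [0.535 0.042] rel [0.0619 0.0007]
lip [ 0.5748 -0.1011] rel [-0.0865 -0.0046]
le1 [0.6092 0.0405] rel [ 0.0432 -0.0711]
le2 [0.4729 0.0064] rel [0.0419 0.0694]
te [ 0.512  -0.1265] rel [-0.0965  0.0624]
c1 [ 0.6917 -0.0864] [-0.0995 -0.1217]
c2 [ 0.4571 -0.1501] [-0.1066  0.1213]
c3 [0.3431 0.3221] [0.3791 0.1218]
tall [0.695  0.1189] [ 0.0994 -0.1728]
wide [0.7443 0.0246] [-0.0039 -0.1987]
```

```bash
cat >> h.py <<'E'
def delta(P,yaw=None):
    s=env.read_state();y=np.radians(s["eef_rot"][2]);d=np.array(P)-s["tool_pos"]
    print("t",s["clock"],"pos",np.round(s["tool_pos"],4),"rot",np.round(s["eef_rot"],2),"q7",round(s["joint_pos"][6],1))
    t=[np.cos(y)*d[0]+np.sin(y)*d[1],np.sin(y)*d[0]-np.cos(y)*d[1],-d[2]]
    print("tool cm",np.round(np.array(t)*100,2),"turn", None if yaw is None else round(-np.radians(yaw-s["eef_rot"][2]),3))
E
python3 -m jog '[2.9,-3.57,0,0, 2.9,-3.57,0,0, 2.9,-3.57,0,0, 2.9,-3.57,0,0, 2.9,-3.57,0,0, 2.9,-3.57,0,0, 2.9,-3.57,0,0, 2.9,-3.57,0,0, 2.9,-3.57,0,0, 2.9,-3.57,0,0, 2.9,-3.57,0,0, 2.9,-3.57,0,0, 2.9,-3.57,0,0, 2.9,-3.57,0,0, 2.9,-3.57,0,0, 2.9,-3.57,0,0, 2.9,-3.57,0,0, 2.9,-3.57,0,0]' 
python3 -m jog '[0,0,0,-0.09,0,0,0,-0.09,0,0,0,-0.09,0,0,0,-0.09,0,0,0,-0.09,0,0,0,-0.09,0,0,0,0,0,0,0,0]'
python3 - <<'E'
from h import *
delta([.515,.1185,.125],52.7)
m=eyes.camera_model("wrist");im=eyes.read_camera("wrist");cv2.imwrite("pics/w1.png",im[:,:,::-1])
import pickle;pickle.dump(m,open("w1.pkl","wb"));print(proj(m,[.515,.1185,.134]))
E
```

```text
clock: 1.9
tool_pos: [0.5153, 0.1194, 0.2481]
eef_rot: [180.0, 0.0, 21.8]
wrist_force: [1.2, -0.9, 0.4]
gripper_width: 0.998
grasp_force: 0.0
clock: 2.7
tool_pos: [0.5151, 0.1174, 0.2481]
eef_rot: [-180.0, 0.0, 52.6]
wrist_force: [-0.5, 0.1, 0.1]
gripper_width: 1.001
grasp_force: 0.0
t 2.7 pos [0.5151 0.1174 0.2481] rot [-1.7998e+02  2.0000e-02  5.2600e+01] q7 -65.9
tool cm [ 0.08 -0.08 12.31] turn -0.002
[255.25085734 190.68483243]
```

View pics/w1.png

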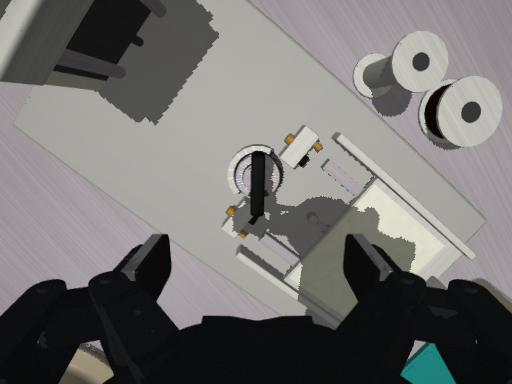

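The wrist view shows the black wing upright in the picture, spanning columns 250–265 and rows 152–216. The drum is centred near (255,175), the tall spool is at (420,62) and the wide spool at (470,112). I'll measure the wing precisely.

Run:
```python
from h import *
import pickle
m=pickle.load(open("w1.pkl","rb"));im=cv2.imread("pics/w1.png")
g=im.max(2)[140:235,225:290]; b=(g<30).astype(np.uint8)
n,l,st,c=cv2.connectedComponentsWithStats(b);i=1+np.argmax(st[1:,4]);print(st[i],c[i]+[225,140])
r=cv2.minAreaRect(np.argwhere(l==i)[:,::-1].astype(np.float32));print(r)
for p in ((257.5,152.5),(257,216),(257.3,184)): print(onz(m,p,.134))
for v in range(150,224,6): 
    u=np.flatnonzero(l[v-140]==i); print(v,u.min()+225 if len(u) else None,u.max()+225 if len(u) else None)
```

```text
[ 24  11  19  74 882] [257.40929705 185.37755102]
((33.69843292236328, 47.59468078613281), (17.04214096069336, 73.23563385009766), 2.009553909301758)
[0.53631958 0.14326678 0.134     ]
[0.50227353 0.0993864  0.134     ]
[0.51995131 0.12210453 0.134     ]
150 None None
156 252 264
162 252 264
168 252 264
174 252 264
180 252 263
186 252 263
192 251 266
198 251 263
204 251 263
210 251 263
216 254 258
222 249 254
```

Run:
```python
from h import *
import pickle
m=pickle.load(open("w1.pkl","rb"))
for p in ((227.5,173),(284,173),(255.5,145)): print(onz(m,p,.099))
for p in ((227.5,173),(284,173),(255.5,145)): print(onz(m,p,.090))
print(ray(m,(256,192)))
im=cv2.imread("pics/w1.png")[135:225,215:300];a=cv2.resize(im,None,fx=6,fy=6,interpolation=cv2.INTER_CUBIC)
s=cv2.imread("pics/scene0.png")[145:195,250:310];b=cv2.resize(s,(0,0),fx=4.5,fy=4.5,interpolation=cv2.INTER_CUBIC)
o=np.zeros((540,790,3),np.uint8);o[:a.shape[0],:a.shape[1]]=a;o[:b.shape[0],515:515+b.shape[1]]=b[:,:275]
cv2.imwrite("pics/c2.png",o);print(a.shape,b.shape)
```

```text
[0.49855291 0.14132463 0.099     ]
[0.54175346 0.10832369 0.099     ]
[0.53627256 0.14625132 0.099     ]
[0.4966803  0.14041458 0.09      ]
[0.54129317 0.10633477 0.09      ]
[0.53563309 0.14550234 0.09      ]
(array([0.55583308, 0.16916153, 0.37429608]), array([-0.16462462, -0.208519  , -0.96408183]))
(540, 510, 3) (225, 270, 3)
```

View pics/c2.png

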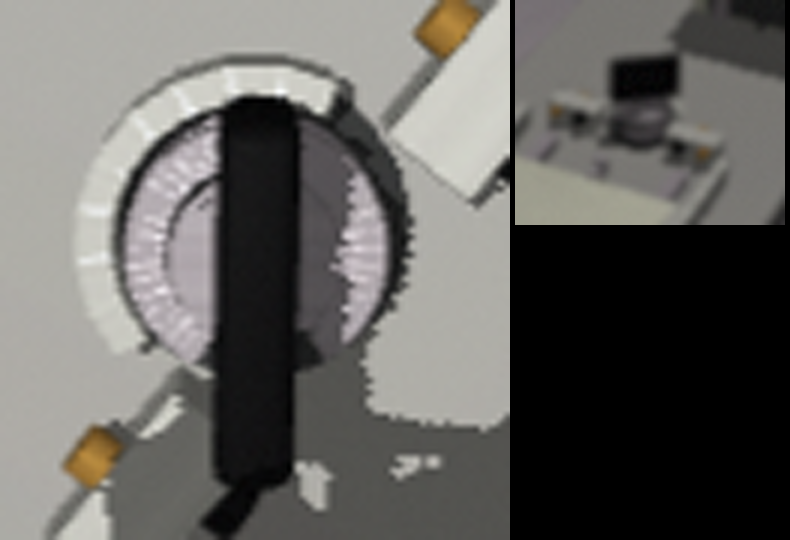

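The enlarged wrist crop shows the drum centred at about crop (255,232), so picture (257.5,173.7), inside a white bracket. The wing's near end is at about crop row 485.

Run:
```python
from h import *
import pickle
m=pickle.load(open("w1.pkl","rb"))
f=lambda u,v,z:onz(m,(u/6+215-.42,v/6+135-.42),z)
for z in(.099,): print(f(255,232,z),f(120,232,z),f(390,232,z),f(255,98,z),f(255,366,z))
print(f(255,97,.099),f(255,485,.134))
delta([.517,.1195,.125],52.7)
```

```text
[0.5210203  0.12384286 0.099     ] [0.50381936 0.13699061 0.099     ] [0.53822656 0.11070916 0.099     ] [0.53407373 0.14092935 0.099     ] [0.5074512  0.10608101 0.099     ]
[0.53416936 0.14105453 0.099     ] [0.50265935 0.09977631 0.134     ]
t 2.75 pos [0.5151 0.1174 0.2481] rot [-1.7999e+02  1.0000e-02  5.2610e+01] q7 -65.9
tool cm [ 0.28  0.02 12.31] turn -0.002
```

```bash
python3 -m jog '[0.28,0.02,2,0, 0,0,2,0, 0,0,2,0, 0,0,2,0, 0,0,1.5,0, 0,0,1.5,0, 0,0,1,0, 0,0,0.3,0, 0,0,0,0]'
python3 -m jog '[0,0,0,0,0,0,0,0,0,0,0,0,0,0,0,0,0,0,0,0,0,0,0,0,0,0,0,0,0,0,0,0]' 1
python3 -c "
from h import *
s=env.read_state();print(np.round(s['wrist_force'],2),np.round(s['wrist_torque'],3));delta([.517,.1195,.125],103.5)"
```

```text
clock: 3.65
tool_pos: [0.517, 0.1197, 0.1251]
eef_rot: [-180.0, 0.0, 52.7]
wrist_force: [-0.5, -0.3, 0.4]
gripper_width: 1.002
grasp_force: 0.0
clock: 4.45
tool_pos: [0.5172, 0.1195, 0.1256]
eef_rot: [180.0, -0.0, 52.7]
wrist_force: [0.1, -0.4, 6.2]
gripper_width: 0.13
grasp_force: 60.7
[ 0.11 -0.35  6.22] [-0.159  0.127 -0.003]
t 4.45 pos [0.5172 0.1195 0.1256] rot [ 1.7998e+02 -1.0000e-02  5.2750e+01] q7 -71.2
tool cm [-0.02 -0.02  0.06] turn -0.886
```

```bash
python3 -m jog '[0,0,0,-0.1,0,0,0,-0.1,0,0,0,-0.1,0,0,0,-0.1,0,0,0,0]'
python3 -c "
from h import *
s=env.read_state();print(np.round(s['wrist_force'],2),np.round(s['wrist_torque'],3));delta([.517,.1195,.125],103.5)"
```

```text
clock: 4.95
tool_pos: [0.5176, 0.1193, 0.1256]
eef_rot: [180.0, -0.0, 75.8]
wrist_force: [0.5, -1.1, 5.3]
gripper_width: 0.124
grasp_force: 60.8
[ 0.5  -1.13  5.34] [-0.307 -0.126  0.018]
t 4.95 pos [0.5176 0.1193 0.1256] rot [ 1.7995e+02 -2.0000e-02  7.5820e+01] q7 -55.2
tool cm [ 0.   -0.06  0.06] turn -0.483
```

```bash
python3 -m jog '[0,0,0,-0.1,0,0,0,-0.1,0,0,0,-0.1,0,0,0,-0.1,0,0,0,-0.03,0,0,0,0]'
python3 -c "
from h import *
s=env.read_state();print(np.round(s['wrist_force'],2),np.round(s['wrist_torque'],3));delta([.517,.1195,.125],103.5)"
python3 -m jog '[0,0,0,-0.02,0,0,0,-0.02,0,0,0,0]'
python3 -c "
from h import *
s=env.read_state();print(np.round(s['wrist_force'],2),np.round(s['wrist_torque'],3));delta([.517,.1195,.125],103.5)"
```

```text
clock: 5.55
tool_pos: [0.518, 0.1193, 0.1256]
eef_rot: [179.9, 0.0, 100.2]
wrist_force: [3.1, -2.3, 4.4]
gripper_width: 0.131
grasp_force: 60.7
[ 3.1  -2.32  4.37] [-0.499 -0.639  0.065]
t 5.55 pos [0.518  0.1193 0.1256] rot [179.91   0.   100.23] q7 -37.7
tool cm [ 0.03 -0.1   0.06] turn -0.057
clock: 5.85
tool_pos: [0.518, 0.1194, 0.1256]
eef_rot: [179.9, 0.0, 102.6]
wrist_force: [4.5, -2.7, 4.9]
gripper_width: 0.126
grasp_force: 60.8
[ 4.53 -2.71  4.86] [-0.625 -0.963 -0.009]
t 5.85 pos [0.518  0.1194 0.1256] rot [1.7991e+02 2.0000e-02 1.0261e+02] q7 -36.0
tool cm [ 0.03 -0.1   0.06] turn -0.016
```

```bash
python3 -m jog '[0,0,0,0,0,0,0,0,0,0,0,0,0,0,0,0,0,0,-1,0,0,0,-2,0,0,0,-3,0,0,0,-3,0,0,0,-3,0,0,0,0,0]' 0
python3 -c "
from h import *
s=env.read_state();print(np.round(s['wrist_force'],2),np.round(s['wrist_torque'],3));delta([.5813,-.1443,.23],103.5)"
```

```text
clock: 6.85
tool_pos: [0.5184, 0.1205, 0.2495]
eef_rot: [179.6, -0.0, 102.6]
wrist_force: [0.3, 0.9, -0.5]
gripper_width: 0.999
grasp_force: 0.0
[ 0.26  0.85 -0.47] [ 0.029 -0.053  0.028]
t 6.85 pos [0.5184 0.1205 0.2495] rot [ 1.7965e+02 -1.0000e-02  1.0260e+02] q7 -26.9
tool cm [-27.22   0.36   1.95] turn -0.016
```

```bash
python3 -m jog '[-2,0,0,-0.016,-3,0,0,0,-3,0,0,0,-3,0,0,0,-3,0,0,0,-3,0,0,0,-3,0,0,0,-3,0,0,0,-3,0,0,0,-1.2,0.36,0,0,0,0,0,0,0,0,0,0]' 1
python3 - <<'E'
from h import *
delta([.5813,-.1443,.113],103.5)
m=eyes.camera_model("wrist");im=eyes.read_camera("wrist");cv2.imwrite("pics/w2.png",im[:,:,::-1])
import pickle;pickle.dump(m,open("w2.pkl","wb"));print(proj(m,[.5731,-.1103,.116]),proj(m,[.518,.1192,.134]))
E
```

```text
clock: 8.05
tool_pos: [0.5836, -0.1426, 0.2451]
eef_rot: [-180.0, -0.1, 103.6]
wrist_force: [0.2, 1.5, 1.4]
gripper_width: 0.0
grasp_force: 0.0
t 8.05 pos [ 0.5836 -0.1426  0.2451] rot [-1.7999e+02 -6.0000e-02  1.0358e+02] q7 1.8
tool cm [-0.11 -0.26 13.21] turn 0.001
[253.34596707 149.46706783] [ 253.09672986 -172.15876378]
```

View pics/w2.png

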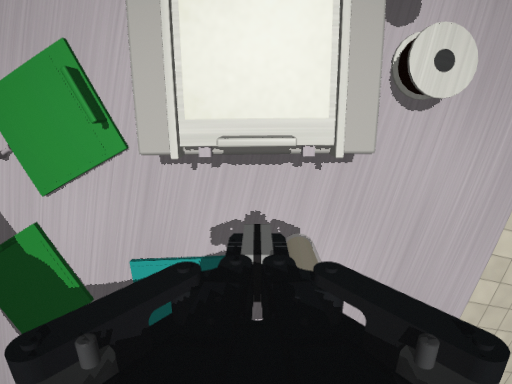

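The wrist view shows the plate's lip at columns 218–297 and rows 137–147, square to the tool, with free bench behind it.

Run:
```python
from h import *
import pickle
m=pickle.load(open("w2.pkl","rb"))
for p in ((257.5,137),(257.5,146.5),(218,142),(297,142)):
    P=onz(m,p,.116); print(P); delta(P)
```

```text
[ 0.57408517 -0.0989523   0.116     ]
t 8.1 pos [ 0.5836 -0.1421  0.2452] rot [-1.7999e+02 -6.0000e-02  1.0364e+02] q7 1.8
tool cm [ 4.42  0.1  12.92] turn None
[ 0.57601933 -0.10693072  0.116     ]
t 8.1 pos [ 0.5836 -0.1421  0.2452] rot [-1.7999e+02 -6.0000e-02  1.0364e+02] q7 1.8
tool cm [ 3.6   0.1  12.92] turn None
[ 0.54168737 -0.11116547  0.116     ]
t 8.1 pos [ 0.5836 -0.1421  0.2452] rot [-1.7999e+02 -6.0000e-02  1.0364e+02] q7 1.8
tool cm [ 4.   -3.34 12.92] turn None
[ 0.60848216 -0.09500195  0.116     ]
t 8.1 pos [ 0.5836 -0.1421  0.2452] rot [-1.7999e+02 -6.0000e-02  1.0364e+02] q7 1.8
tool cm [ 3.99  3.53 12.92] turn None
```

```bash
python3 -m jog '[0,0.1,2.2,0,0,0,2.2,0,0,0,2.2,0,0,0,2.2,0,0,0,2.2,0,0,0,1.5,0,0,0,0.7,0,1,0,0,0,1,0,0,0,0,0,0,0]' 1
python3 -m jog '[0.5,0,0,0,0.5,0,0,0,0.5,0,0,0,0.5,0,0,0,0.5,0,0,0,0.5,0,0,0,0.5,0,0,0,0.5,0,0,0,0.5,0,0,0,0.5,0,0,0]' 1
python3 -c "
from h import *
s=env.read_state();print(np.round(s['wrist_force'],2));delta([.518,.1192,.113],103.5)"
```

```text
clock: 9.1
tool_pos: [0.5803, -0.1219, 0.1144]
eef_rot: [179.9, -0.0, 103.7]
wrist_force: [-0.8, 0.8, 0.7]
gripper_width: 0.006
grasp_force: 0.0
clock: 10.1
tool_pos: [0.5684, -0.0754, 0.1132]
eef_rot: [-180.0, 0.0, 103.5]
wrist_force: [0.6, -2.9, 2.1]
gripper_width: -0.003
grasp_force: 1.3
[ 0.59 -2.9   2.13]
t 10.1 pos [ 0.5684 -0.0754  0.1132] rot [-180.      0.    103.52] q7 -12.7
tool cm [ 2.009e+01 -3.500e-01  2.000e-02] turn 0.0
```

```bash
python3 -m jog '[0.3,0,0,0,0.3,0,0,0,0.3,0,0,0,0.3,0,0,0,0.2,0,0,0,0,0,0,0,0,0,0,0]' 1
python3 -m jog '[0.1,0,0,0,0.1,0,0,0,0.1,0,0,0]' 1
python3 -c "
from h import *
s=env.read_state();print(np.round(s['wrist_force'],2));delta([.518,.1192,.113],103.5)"
python3 -c "
from h import *
im=eyes.read_camera('top');cv2.imwrite('pics/t3.png',cv2.resize(im[125:255,110:310,::-1],None,fx=4,fy=4,interpolation=cv2.INTER_CUBIC))"
```

```text
clock: 10.8
tool_pos: [0.565, -0.0617, 0.1131]
eef_rot: [-180.0, -0.0, 103.5]
wrist_force: [0.3, 0.4, 0.2]
gripper_width: -0.0
grasp_force: 0.0
clock: 11.1
tool_pos: [0.5643, -0.0594, 0.1131]
eef_rot: [-180.0, 0.0, 103.5]
wrist_force: [0.3, -1.6, -1.6]
gripper_width: -0.002
grasp_force: 0.7
[ 0.32 -1.62 -1.57]
t 11.1 pos [ 0.5643 -0.0594  0.1131] rot [-179.98    0.    103.51] q7 -14.4
tool cm [ 1.845e+01 -3.300e-01  1.000e-02] turn 0.0
```

View pics/t3.png

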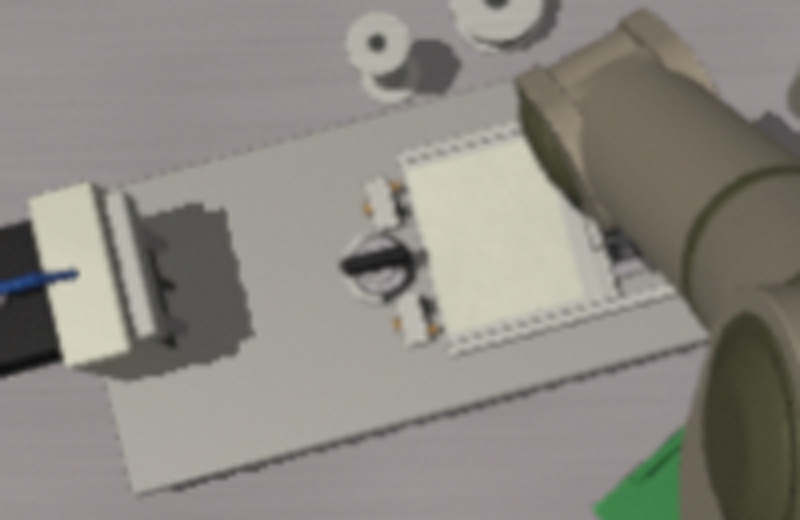

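The top view shows the wing along the guides, so the cam is open, and the plate edge near (428,240), a few mm short of the stops at (405,215) and (425,300). I'll continue gently.

```bash
for k in 1 2; do python3 -m jog '[0.1,0,0,0,0.1,0,0,0,0,0,0,0]' 1|grep -E "pos|wrist";done
python3 -m jog '[0.1,0,0,0,0,0,0,0]' 1|grep -E "pos|wrist"
python3 -m jog '[0.1,0,0,0,0,0,0,0]' 1|grep -E "pos|wrist"
```

```text
tool_pos: [0.5639, -0.0571, 0.1133]
wrist_force: [-0.2, -0.8, -0.9]
tool_pos: [0.5635, -0.0552, 0.1133]
wrist_force: [-0.1, -0.4, -0.5]
tool_pos: [0.5633, -0.0542, 0.1133]
wrist_force: [0.3, -0.1, -1.4]
tool_pos: [0.5631, -0.0535, 0.1133]
wrist_force: [0.9, -1.8, -0.5]
```

```bash
for k in 1 2 3; do python3 -m jog '[0.1,0,0,0,0,0,0,0]' 1|grep -E "pos|wrist";done
```

```text
tool_pos: [0.5629, -0.0526, 0.1133]
wrist_force: [0.7, -2.4, -0.9]
tool_pos: [0.5626, -0.0517, 0.1133]
wrist_force: [1.1, -3.8, -0.5]
tool_pos: [0.5626, -0.0516, 0.1133]
wrist_force: [2.0, -6.8, -1.6]
```

```bash
python3 -m jog '[-0.5,0,0,0,-1.5,0,0,0,0,0,-2,0,0,0,-3,0,0,0,-3,0,0,0,-3,0,0,0,-1,0,3,0,0,0,3,0,0,0,3,0,0,0,3,0,0,0,3,0,0,0,3,0,0,0,1.6,-0.3,0,0,0,0,0,0,0,0,0,0]' 0
python3 - <<'E'
from h import *
delta([.5185,.1193,.125],103.2)
m=eyes.camera_model("wrist");im=eyes.read_camera("wrist");cv2.imwrite("pics/w4.png",im[:,:,::-1])
import pickle;pickle.dump(m,open("w4.pkl","wb"));print(proj(m,[.5185,.1193,.134]))
E
```

```text
clock: 14.35
tool_pos: [0.5183, 0.1193, 0.2328]
eef_rot: [-180.0, 0.0, 103.5]
wrist_force: [0.6, -0.8, -0.3]
gripper_width: 1.001
grasp_force: 0.0
t 14.35 pos [0.5183 0.1193 0.2328] rot [-1.7995e+02  2.0000e-02  1.0354e+02] q7 -26.5
tool cm [ 0.    0.02 10.78] turn 0.006
[256.55522753 196.06886743]
```

View pics/w4.png

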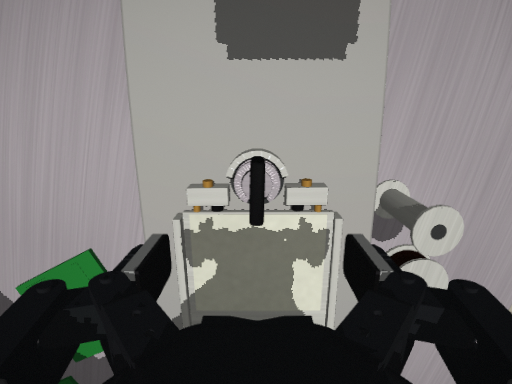

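The wrist view shows the wing at column 257, rows 157–224, pointing along the plate, with the plate's edge against the stop blocks at row 211 and the head in the mouth. Now I'll grip the wing.

```bash
python3 -m jog '[0,0.02,2,0,0,0,2,0,0,0,2,0,0,0,2,0,0,0,1.5,0,0,0,1,0,0,0,0.2,0,0,0,0,0]' 0
python3 -m jog '[0,0,0,0,0,0,0,0,0,0,0,0,0,0,0,0,0,0,0,0,0,0,0,0,0,0,0,0]' 1
cat > tq.py <<'E'
from rig import env
import numpy as np
s=env.read_state();print(round(s['clock'],2),"F",np.round(s['wrist_force'],1),"T",np.round(s['wrist_torque'],3),"yaw",round(s['eef_rot'][2],2),"q7",round(s['joint_pos'][6],1),"cam",round(np.radians(103.5-s['eef_rot'][2]),3))
E
python3 tq.py
for k in 1 2 3; do python3 -m jog '[0,0,0,0.03,0,0,0,0.03]' 1 >/dev/null; python3 tq.py;done
```

```text
clock: 15.2
tool_pos: [0.5187, 0.1195, 0.1262]
eef_rot: [-180.0, 0.0, 103.5]
wrist_force: [-0.4, 0.6, 0.5]
gripper_width: 0.997
grasp_force: 0.0
clock: 15.9
tool_pos: [0.5181, 0.1199, 0.1266]
eef_rot: [-180.0, 0.0, 103.5]
wrist_force: [-2.4, -0.5, 6.5]
gripper_width: 0.132
grasp_force: 59.0
15.9 F [-2.4 -0.5  6.5] T [-0.144  0.473 -0.043] yaw 103.52 q7 -34.8 cam -0.0
16.1 F [-3.3 -0.7  5.7] T [-0.13   0.477  0.043] yaw 100.03 q7 -37.3 cam 0.061
16.3 F [-3.  -0.8  5.4] T [-0.126  0.569  0.006] yaw 96.59 q7 -39.8 cam 0.121
16.5 F [-2.2 -0.9  6.1] T [-0.122  0.557  0.04 ] yaw 93.15 q7 -42.3 cam 0.181
```

```bash
for k in 1 2 3 4 5 6 7 8 9 10 11 12; do python3 -m jog '[0,0,0,0.03]' 1 >/dev/null; python3 tq.py;done
```

```text
16.6 F [-2.2 -0.5  5.7] T [-0.195  0.589  0.036] yaw 91.43 q7 -43.6 cam 0.211
16.7 F [-3.1 -0.3  5.5] T [-0.123  0.55   0.051] yaw 89.72 q7 -44.8 cam 0.24
16.8 F [-3.8 -1.4  6.1] T [-0.158  0.618  0.072] yaw 88.0 q7 -46.0 cam 0.271
16.9 F [-2.9 -1.2  5.6] T [-0.154  0.571  0.06 ] yaw 86.28 q7 -47.3 cam 0.301
17.0 F [-3.  -0.3  6.8] T [-0.129  0.598 -0.031] yaw 84.56 q7 -48.5 cam 0.331
17.1 F [-3.6 -1.1  7.4] T [-0.127  0.547  0.069] yaw 82.84 q7 -49.7 cam 0.361
17.2 F [-3.2 -1.2  7.2] T [-0.08   0.629  0.052] yaw 81.12 q7 -50.9 cam 0.391
17.3 F [-3.3 -0.2  7.8] T [-0.139  0.718  0.075] yaw 79.4 q7 -52.2 cam 0.421
17.4 F [-2.8 -0.1  5.1] T [-0.176  0.621  0.076] yaw 77.69 q7 -53.4 cam 0.451
17.5 F [-3.6 -0.9  6.1] T [-0.09   0.661  0.055] yaw 75.97 q7 -54.6 cam 0.48
17.6 F [-3.4 -0.6  6. ] T [-0.103  0.591  0.015] yaw 74.25 q7 -55.8 cam 0.511
17.7 F [-2.9 -0.6  6.1] T [-0.135  0.682  0.01 ] yaw 72.53 q7 -57.0 cam 0.541
```

```bash
for k in 1 2 3 4 5 6 7 8 9 10 11 12 13 14; do python3 -m jog '[0,0,0,0.03]' 1 >/dev/null; python3 tq.py;done
```

```text
17.8 F [-4.  -1.5  6.9] T [-0.121  0.663  0.095] yaw 70.81 q7 -58.2 cam 0.571
17.9 F [-3.6 -0.7  7.1] T [-0.145  0.661  0.053] yaw 69.1 q7 -59.4 cam 0.6
18.0 F [-3.1 -0.8  7.4] T [-0.069  0.695  0.052] yaw 67.37 q7 -60.6 cam 0.631
18.1 F [-3.5 -0.6  5.7] T [-0.115  0.681  0.066] yaw 65.66 q7 -61.8 cam 0.66
18.2 F [-2.9 -0.8  7.2] T [-0.065  0.701  0.061] yaw 63.94 q7 -63.0 cam 0.69
18.3 F [-3.3 -0.6  7.4] T [-0.128  0.772  0.043] yaw 62.22 q7 -64.2 cam 0.72
18.4 F [-4.1 -0.4  6.9] T [-0.051  0.737  0.027] yaw 60.5 q7 -65.4 cam 0.75
18.5 F [-4.1 -0.2  6.7] T [-0.095  0.742  0.074] yaw 58.79 q7 -66.6 cam 0.78
18.6 F [-3.5 -0.2  7.5] T [-0.047  0.784  0.016] yaw 57.07 q7 -67.8 cam 0.81
18.7 F [-4.6 -0.2  7.5] T [-0.058  0.793  0.07 ] yaw 55.35 q7 -68.9 cam 0.84
18.8 F [-3.3 -0.1  7.7] T [-0.041  0.833  0.003] yaw 53.63 q7 -70.1 cam 0.87
18.9 F [-4.  -0.3  7.6] T [-0.066  0.801  0.033] yaw 51.91 q7 -71.3 cam 0.9
19.0 F [-4.2 -0.9  6.3] T [-0.088  0.745  0.06 ] yaw 50.2 q7 -72.5 cam 0.93
19.1 F [-4.  -0.   6.8] T [-0.062  0.78   0.026] yaw 48.48 q7 -73.6 cam 0.96
```

```bash
for k in 1 2 3 4 5 6 7 8; do python3 -m jog '[0,0,0,0.03]' 1 >/dev/null; python3 tq.py;done
```

```text
19.2 F [-4.3 -0.   6.5] T [-0.071  0.784  0.068] yaw 46.76 q7 -74.8 cam 0.99
19.3 F [-3.8  0.7  7.4] T [-0.009  0.799  0.055] yaw 45.04 q7 -76.0 cam 1.02
19.4 F [-4.7  0.1  7.1] T [0.001 0.814 0.049] yaw 43.32 q7 -77.1 cam 1.05
19.5 F [-3.   0.5  7.3] T [-0.031  0.749  0.017] yaw 41.61 q7 -78.3 cam 1.08
19.6 F [-3.2  0.2  7.7] T [-0.021  0.852  0.027] yaw 39.89 q7 -79.5 cam 1.11
19.7 F [-3.9 -0.7  6.9] T [0.013 0.837 0.051] yaw 38.17 q7 -80.6 cam 1.14
19.8 F [-3.6 -0.4  8.4] T [0.02  0.838 0.055] yaw 36.45 q7 -81.8 cam 1.17
19.9 F [-3.6 -0.9  7.4] T [-0.026  0.878  0.08 ] yaw 34.73 q7 -82.9 cam 1.2
```

```bash
for k in 1 2 3 4 5; do python3 -m jog '[0,0,0,0.03]' 1 >/dev/null; python3 tq.py;done
```

```text
20.0 F [-2.8 -0.6  6.9] T [-0.006  0.856  0.083] yaw 33.02 q7 -84.1 cam 1.23
20.1 F [-4.9  0.3  6.7] T [-0.002  0.861  0.108] yaw 31.3 q7 -85.2 cam 1.26
20.2 F [-4.6  0.4  8.3] T [-0.     0.865  0.089] yaw 29.59 q7 -86.4 cam 1.29
20.3 F [-4.   0.2  7. ] T [0.036 0.85  0.128] yaw 27.86 q7 -87.5 cam 1.32
20.4 F [-4.1  0.2  6.7] T [-0.038  0.889  0.11 ] yaw 26.15 q7 -88.7 cam 1.35
```

```bash
for k in 1 2 3 4 5 6 7 8 9 10; do python3 -m jog '[0,0,0,0.01]' 1 >/dev/null; python3 tq.py;done
```

```text
20.5 F [-4.4  0.4  8.6] T [-0.015  0.87   0.049] yaw 25.59 q7 -89.0 cam 1.36
20.6 F [-4.2 -0.   8.1] T [0.029 0.817 0.102] yaw 25.05 q7 -89.4 cam 1.369
20.7 F [-3.8  0.2  7.4] T [0.009 0.812 0.098] yaw 24.48 q7 -89.8 cam 1.379
20.8 F [-4.4 -0.   7.3] T [0.052 0.842 0.084] yaw 23.91 q7 -90.2 cam 1.389
20.9 F [-4.1  0.1  7.5] T [-0.016  0.842  0.186] yaw 23.33 q7 -90.5 cam 1.399
21.0 F [-5.   0.7  7.1] T [0.006 0.807 0.165] yaw 22.77 q7 -90.9 cam 1.409
21.1 F [-3.9 -0.1  7.3] T [0.001 0.838 0.111] yaw 22.19 q7 -91.3 cam 1.419
21.2 F [-3.  -0.5  7.3] T [0.002 0.834 0.139] yaw 21.62 q7 -91.7 cam 1.429
21.3 F [-3.4  0.2  8.3] T [-0.003  0.798  0.14 ] yaw 21.05 q7 -92.1 cam 1.439
21.4 F [-3.4  0.1  7.7] T [0.094 0.835 0.136] yaw 20.47 q7 -92.4 cam 1.449
```

```bash
for k in 1 2 3 4 5 6 7 8 9 10; do python3 -m jog '[0,0,0,0.01]' 1 >/dev/null; python3 tq.py;done
```

```text
21.5 F [-3.3  0.   7.4] T [0.054 0.832 0.203] yaw 19.9 q7 -92.8 cam 1.459
21.6 F [-4.8 -0.6  7.3] T [0.063 0.876 0.122] yaw 19.33 q7 -93.2 cam 1.469
21.7 F [-4.4  0.1  7.4] T [0.037 0.845 0.105] yaw 18.76 q7 -93.6 cam 1.479
21.8 F [-4.   0.1  6.7] T [0.063 0.865 0.113] yaw 18.19 q7 -94.0 cam 1.489
21.9 F [-3.9 -0.2  6.9] T [0.044 0.902 0.203] yaw 17.61 q7 -94.3 cam 1.499
22.0 F [-4.6  0.4  7.3] T [-0.027  0.797  0.126] yaw 17.04 q7 -94.7 cam 1.509
22.1 F [-4.9  0.5  7.6] T [-0.001  0.84   0.202] yaw 16.47 q7 -95.1 cam 1.519
22.2 F [-3.5  0.5  7.4] T [0.002 0.843 0.238] yaw 15.9 q7 -95.5 cam 1.529
22.3 F [-2.9 -0.3  8.4] T [0.031 0.763 0.172] yaw 15.32 q7 -95.8 cam 1.539
22.4 F [-3.8 -0.1  7.4] T [0.05  0.846 0.14 ] yaw 14.75 q7 -96.2 cam 1.549
```

```bash
for k in 1 2 3 4 5 6 7 8; do python3 -m jog '[0,0,0,0.008]' 1 >/dev/null; python3 tq.py;done
```

```text
22.5 F [-4.4 -0.3  7.4] T [0.063 0.769 0.154] yaw 14.3 q7 -96.5 cam 1.557
22.6 F [-3.5  0.1  7.3] T [0.087 0.781 0.141] yaw 13.84 q7 -96.8 cam 1.565
22.7 F [-3.7 -0.1  8.1] T [0.076 0.814 0.123] yaw 13.38 q7 -97.1 cam 1.573
22.8 F [-4.8  0.1  7. ] T [0.06  0.811 0.207] yaw 12.92 q7 -97.4 cam 1.581
22.9 F [-3.9  0.1  7.4] T [0.11  0.889 0.194] yaw 12.47 q7 -97.7 cam 1.589
23.0 F [-3.9  0.6  7.4] T [0.076 0.801 0.161] yaw 12.01 q7 -98.0 cam 1.597
23.1 F [-4.1  0.5  7.1] T [0.103 0.823 0.159] yaw 11.55 q7 -98.3 cam 1.605
23.2 F [-4.2 -0.3  7.3] T [0.027 0.831 0.178] yaw 11.1 q7 -98.6 cam 1.613
```

```bash
for k in 1 2 3 4 5 6; do python3 -m jog '[0,0,0,0.015]' 1 >/dev/null; python3 tq.py;done
```

```text
23.3 F [-3.9  0.7  8. ] T [0.077 0.838 0.191] yaw 10.23 q7 -99.2 cam 1.628
23.4 F [-4.   0.5  8. ] T [0.029 0.818 0.252] yaw 9.36 q7 -99.8 cam 1.643
23.5 F [-4.8 -0.1  8.3] T [0.05  0.855 0.224] yaw 8.51 q7 -100.3 cam 1.658
23.6 F [-4.  -0.7  7. ] T [0.005 0.922 0.28 ] yaw 7.65 q7 -100.9 cam 1.673
23.7 F [-4.2  1.1  7.4] T [0.136 0.842 0.202] yaw 6.79 q7 -101.5 cam 1.688
23.8 F [-4.4  0.6  7.9] T [0.072 0.833 0.254] yaw 5.93 q7 -102.0 cam 1.703
```

```bash
for k in 1 2; do python3 -m jog '[0,0,0,0.015]' 1 >/dev/null; python3 tq.py;done
```

```text
23.9 F [-4.7  1.2  7.7] T [0.056 0.856 0.279] yaw 5.07 q7 -102.6 cam 1.718
24.0 F [-4.7 -0.2  7.2] T [0.083 0.846 0.284] yaw 4.22 q7 -103.1 cam 1.733
```

```bash
python3 -m jog '[0,0,0,0,0,0,0,0,0,0,0,0,0,0,0,0,0,0,0,0,0,0,-0.5,0,0,0,-1.5,0,0,0,-3,0,0,0,-3,0,0,0,-3,0,0,0,0,0,0,0,0,0,0,0,0,0]' 0
python3 tq.py; python3 -c "
from h import *
im=eyes.read_camera('wrist');cv2.imwrite('pics/w5.png',im[:,:,::-1])"
```

```text
clock: 25.3
tool_pos: [0.518, 0.1198, 0.2356]
eef_rot: [180.0, 0.1, 4.2]
wrist_force: [0.6, 0.2, -0.0]
gripper_width: 0.997
grasp_force: 0.0
25.3 F [ 0.6  0.2 -0. ] T [ 0.022  0.038 -0.033] yaw 4.18 q7 -103.4 cam 1.733
```

View pics/w5.png

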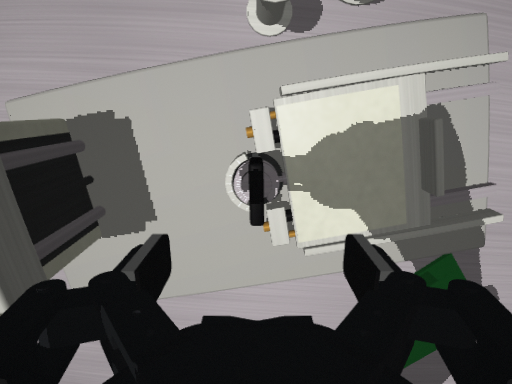

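The wing stands upright in the picture at column 256, rows 155–225, so it followed the tool to about 1.73 rad. The plate is tight at the stops, near (280,180), and the gripper is clear of everything.

```bash
python3 -c "
from rig import env
print(env.job_done())"
```

```text
the job is handed in; nothing more can be done
None
```

The job is handed in, and the system gave no verdict: the plate is home against its stops, and the cam is closed at about 1.73 rad with roughly 0.22 N m above its empty torque, estimated from noisy readings; the gripper was clear, and I moved nothing near the spools or tube.

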